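# Lock the indexing stand: line up the slotted disc and push the lock bar in

### The arm

A 6-joint arm with a two-finger parallel gripper is mounted at the origin on the work surface. World frame = base frame: x ahead of the robot, y to its left, z up, the work surface at z = 0. Lengths are in m, angles in rad, forces in N, time in s.
With the tool pointing down it reaches from about 0.375 to 0.925 m from the base axis. Payload 5.7 kg.
Tool frame: the origin (TCP) lies on the centre line of the jaws, within the pads' length; the fingertips stand 25 mm ahead of it and the grasp point (between the pads) lies 6 mm ahead of it; z points along the fingers, x is the direction in which the jaws open and shut, and the axes are right-handed (so a half turn about z gives the same grasp; the last joint's range is limited). The gripper opens to 88 mm and grips with 3 to 60 N. Pads are 20 mm wide; open, the fingers measure 115 mm over their backs; the gripper's body (75 mm by 178 mm) begins 61 mm behind the grasp point.
Start: joints at [1.057, 0.359, 1.51, -0, 1.272, -0.115], TCP at [0.233, 0.553, 0.248] pointing down, gripper open.
Joint ranges: [-2.97, 2.97], [-1.01, 2.36], [0.21, 2.38], [-0.96, 4.11], [0.2, 2.71], [-2.98, 2.98]. Speed limits (rad/s): [2.39, 2.39, 3.14, 3.14, 3.14, 3.14].

### API

Orientations are given as a rotation vector (axis times angle).
In Python, from cell import r gives the robot as it stands. Calls block until the motion is done:
- r.movep(position, orientation): joint-space move of the TCP to a pose.
- r.servo_line(position, ori=None, vel=0.15, threshold=None): straight line of the TCP; ori=None keeps the orientation; vel is the mean speed in m/s. With threshold (N) it stops when the force on the tool has changed by that much, and returns True; else False.
- r.move_joints(angles): joint-space move.
- r.release() and r.close_gripper(): open the fingers fully, or close them until they stop; the grip force is fixed at half the most.
- r.hold(seconds).
- r.inverse_kinematics(position, orientation): joint angles nearest the present ones, or None.
- r.grab_frame(name): name is "scene" or "side" or "wrist"; returns (picture, depth): 420x560x3 uint8, blue, green, red; 420x560 float32, m along the optical axis (not along the pixel's ray), 0 where there is no reading.
- r.camera_model(name): a dict with "camera_matrix" (3x3 intrinsics, pixels), "distortion" ([k1, k2, p1, p2, k3] as OpenCV has them; the pictures are not rectified), "R" (3x3) and "t" (3): a world point X has camera coordinates R X + t. Camera axes: x right, y down, z forward; pixel columns grow to the right and rows downward; lengths in m; the calibration is good to about 2 mm. A picture is of the moment at which its call begins: read the wrist's pose just before it. camera_model takes no time and is no camera call; for the wrist camera it gives the pose at the moment of the call.
A pose or a line that the arm cannot do raises r.MotionError and nothing moves.
- r.close_job(): hands the job in, once; it reports no verdict.
Readings, each from a call of its own:
- r.current_time(): time.
- r.current_joints(): joint angles.
- r.current_joint_velocities(): joint speeds.
- r.current_effort(): joint torques, N m.
- r.current_position(): TCP position.
- r.current_tcp_rot(): TCP orientation.
- r.current_ft_force(): force on the tool from outside, world axes, zero at the start.
- r.current_moment(): the same for the moment, N m.
- r.current_opening(): opening from 0.0 (shut) to 1.0 (fully open).
Only numpy, scipy, OpenCV 4.12 (cv2) and the standard library are available. Lean on these libraries where they do the work, as an engineer would, in place of code of your own. Each camera call takes 0.05 s, during which the arm holds its last target.

### The job

Lock the woodturner's indexing stand: push one of the disc's upright fins with the fingertips to turn the disc until either of its two slots is lined up with the lock bar, then push the bar by its upright tab fully home into that slot and move clear. Push only, never pinch a fin or the tab; do not touch the freshly oiled turned wooden box in the chuck on top, and leave the tin, the brush and the chuck key where they lie.

Things in the scene. Friction and masses are not known exactly. Their poses are not given: they have to be found in the camera images.
- stand: Grey base of the indexing stand, fixed to the bench: plate 190 (x) by 305 (y) by 14 mm thick. Origin: bench top, on the disc's upright axis; z up. The lock bar lies along its y axis at the -y side and slides to +y, towards the disc. The bar's guide block: 47 mm wide, y = -137 to -97 mm, top 52 mm above the bench.
- disc (a joint): Turning of the aluminium disc, rad, counter-clockwise from above. Lined up with the bar at 0 and at 3.1416 (either will do); starts between 0.65 and 2.49; stops at -0.4 and 3.54. Friction holds it; about 4 N on a fin turns it. Disc: 160 mm across, 12 mm thick, top 42 mm above the bench, free of the bar until the bar enters a slot.
- bar (a joint): Sliding of the steel lock bar, m: 0 fully back (nose 12 mm clear of the disc's rim), 0.045 fully home (tab against the guide block, nose 33 mm inside the slot). Starts between 0 and 0.006. About 3 N slides it; friction holds it. Bar 16 wide, 12 mm high, top 42 mm above the bench, nose tapered to 8 mm. The rim stops it where there is no slot.
- fin_a_mid (a point): Middle of one of two opposite upright steel fins on the disc, 63 mm from the axis, 61 mm above the bench. Each is a plate on edge, 30 mm long along the radius (48 to 78 mm), 12 mm thick, 38 mm high, top 80 mm above the bench. At disc value q, fin a lies at angle q, counter-clockwise, from the stand's +x axis; the slots lie 90 degrees from the fins.
- slot_a (a point): Mouth of one of the disc's two opposite radial slots, on the centre line at the rim, 80 mm from the axis, at the disc's top face. Each slot is 21 mm wide, open at the rim, and runs in to 44 mm from the axis. The bar's tapered nose enters a slot up to about 0.08 rad out of line and then centres it.
- slot_b (a point): Mouth of the other slot.
- fin_b_mid (a point): Middle of the other fin, of the same size, opposite fin a.
- tab_mid (a point): Middle of the upright steel tab at the outer end of the bar, 60 mm above the bench. The tab is a plate 44 mm wide (across the bar), 12 mm thick (along the bar), reaching from 30 to 78 mm above the bench. With the bar at 0 it lies at y = -188 mm in the stand's frame; push it on its outer face, towards the disc.
- turned_box: Small turned dark wooden lidded box held in a steel chuck on the disc's axis; it turns with the disc. 50 mm across and 48 mm tall; origin at its underside, 68 mm above the bench, so its top is 116 mm above the bench. The chuck under it is 54 mm across. Not to be touched.
- wax_tin: Bystander: loose steel tin, 66 mm across, 50 mm tall, origin at its underside.
- brush: Bystander: loose wooden-handled brush, 180 mm long, lying along its x axis, 20 mm thick, origin at its middle, on the bench.
- chuck_key: Bystander: loose dark steel T-shaped chuck key, 90 mm across the T bar (its y axis) and 91 mm long (its x axis), 14 mm thick, origin in the T bar's middle, on the bench.

How it is judged:
By the outcome, as a careful person would: the job done as asked, in the order asked, and still so for the second after the job is handed in, with the robot touching nothing.
It also fails if it takes over 58 s, if anything falls off the work surface, if the arm or the gripper's body presses on something with over 40 N, if the wrist force passes 120 N, or if a joint passes its speed limit or range.

## Working session

There is one attempt and no reset: what is moved stays moved. The work goes in short steps, each a Python script; the robot and the scene stay as the last script left them, time stands still between calls to the robot, and variables do not carry over. Pictures are saved under pics/ and viewed, and the job is handed in when it is done.

```bash
mkdir -p pics; ls; python3 - <<'E'
from cell import r
import cv2,numpy as np
for n in ["scene","side","wrist"]:
    m=r.camera_model(n); p,d=r.grab_frame(n)
    cv2.imwrite(f"pics/{n}0.png",p); np.savez(f"pics/{n}0.npz",p=p,d=d,**{k:np.array(v) for k,v in m.items()})
    R=np.array(m["R"]);print(n,-R.T@np.array(m["t"]),R[2],np.array(m["camera_matrix"])[0])
print(r.current_time(),r.current_tcp_rot())
E
```

```text
pics
scene [0.94550971 0.19967823 0.69778528] [-0.47664309 -0.25993684 -0.83978819] [393.82540707   0.         278.75701823]
side [ 0.24924942 -0.37819257  0.59321098] [ 0.42989896  0.52596982 -0.73385464] [447.49105914   0.         273.94089881]
wrist [0.16188082 0.58231284 0.38404611] [ 0.25909505 -0.11063243 -0.95949477] [315.40673466   0.         278.07822259]
0.15 [ 2.61700284e+00  1.73695927e+00 -1.98994757e-03]
```

View pics/scene0.png

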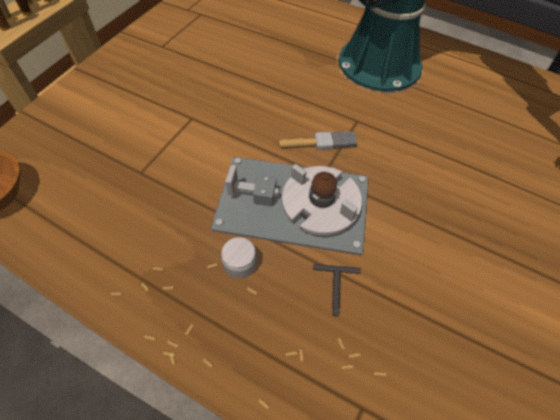

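View pics/side0.png

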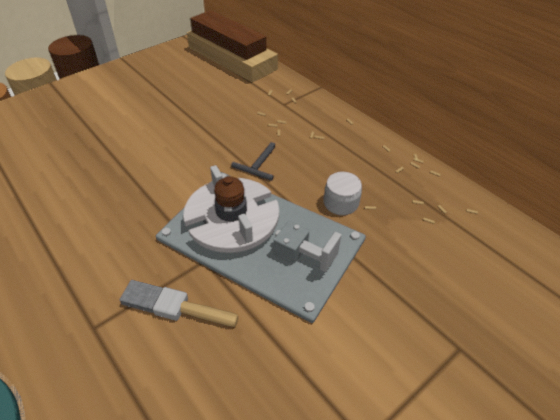

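View pics/wrist0.png

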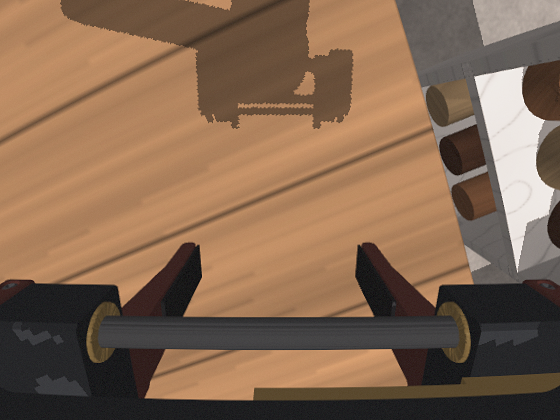

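The scene view shows the stand plate, with the tab at about (233,180), guide block (265,190), disc (322,200), and fins near (299,175) and (348,211). Slots are near (300,216) and (340,178), the tin is at (238,257), the brush at (318,141), and the key at (337,285). In the side view, the fins are near (217,180) and (245,228), the slots (195,220) and (263,200), and the tab (330,250). Next I'll back-project the depth.

```bash
cat > h.py <<'E'
import numpy as np,cv2
def cloud(p,d,K,D,R,t):
    v,u=np.nonzero(d>0)
    n=cv2.undistortPoints(np.stack([u,v],1).astype(float)[:,None],K,D)[:,0]
    z=d[v,u]; X=np.c_[n*z[:,None],z]
    return (X-t)@R, p[v,u], np.c_[u,v]
def load(f):
    q=np.load(f); return cloud(q['p'],q['d'],q['camera_matrix'],q['distortion'],q['R'],q['t'])
E
python3 - <<'E'
from h import *
for n in ["scene","side"]:
    X,c,uv=load(f"pics/{n}0.npz")
    # top-down ortho height map, region
    x0,x1,y0,y1=0.3,0.8,-0.25,0.3
    m=(X[:,0]>x0)&(X[:,0]<x1)&(X[:,1]>y0)&(X[:,1]<y1)&(X[:,2]>-.02)&(X[:,2]<.14)
    print(n,m.sum(),np.percentile(X[m,2],[5,50,95]))
    s=1000
    im=np.zeros((500,550,3),np.uint8)
    X,c=X[m],c[m]; o=np.argsort(X[:,2])
    hue=np.clip(X[:,2]/.12*150,0,150)
    col=cv2.cvtColor(np.c_[hue,np.full(len(hue),255),np.full(len(hue),255)].astype(np.uint8)[None],cv2.COLOR_HSV2BGR)[0]
    for i in o:
        a=int((X[i,0]-x0)*s); b=int((y1-X[i,1])*s)
        cv2.circle(im,(b,499-a),1,col[i].tolist(),-1)
    cv2.imwrite(f"pics/top_{n}.png",im)
E
```

```text
scene 55565 [-2.50122570e-03 -4.56375949e-05  4.40396152e-02]
side 74285 [-0.00175782  0.00037865  0.04341908]
```

```bash
python3 -c "
import cv2,numpy as np
a=cv2.imread('pics/scene0.png')[130:320,190:390];b=cv2.imread('pics/side0.png')[130:340,110:390]
cv2.imwrite('pics/c1.png',cv2.resize(a,None,fx=3.9,fy=3.0*1.0,interpolation=2)[:,:]);cv2.imwrite('pics/c2.png',cv2.resize(b,None,fx=2.8,fy=2.8,interpolation=2))"
```

```text
(no output)
```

View pics/top_scene.png

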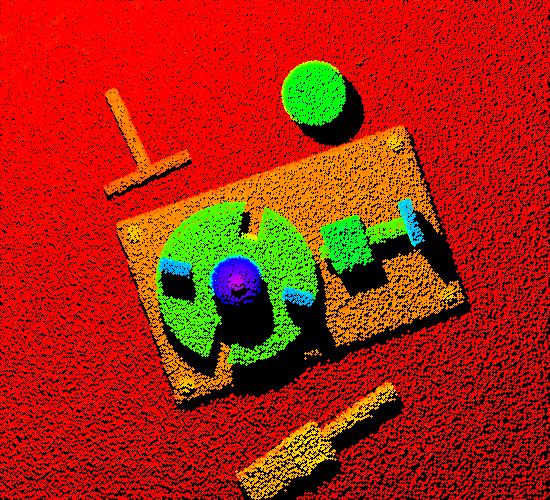

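View pics/top_side.png

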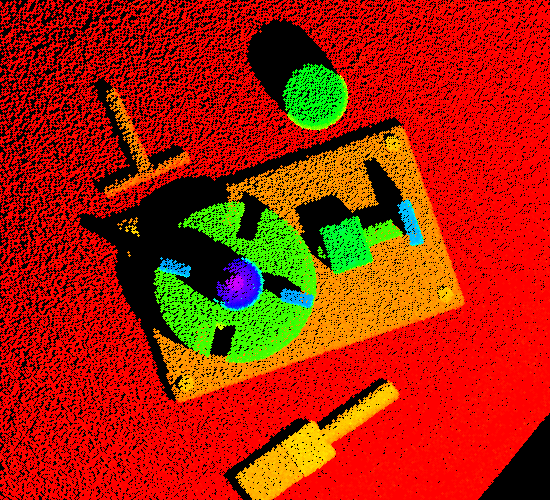

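View pics/c1.png

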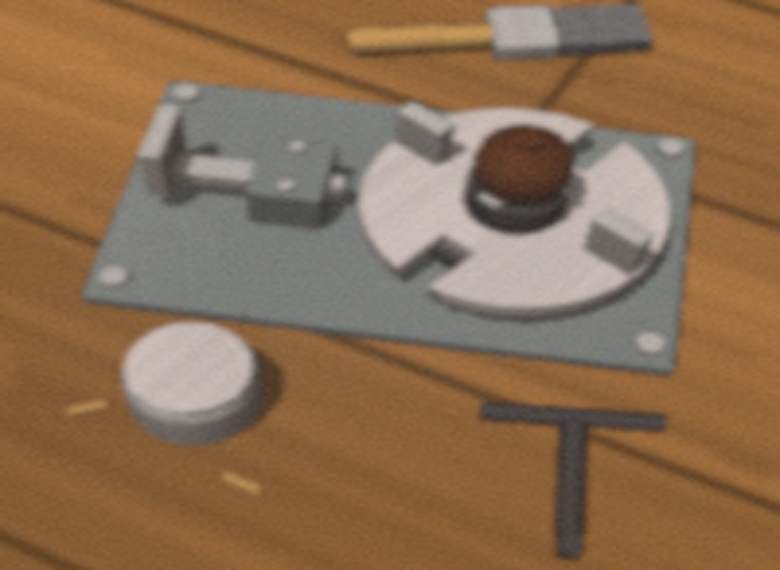

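View pics/c2.png

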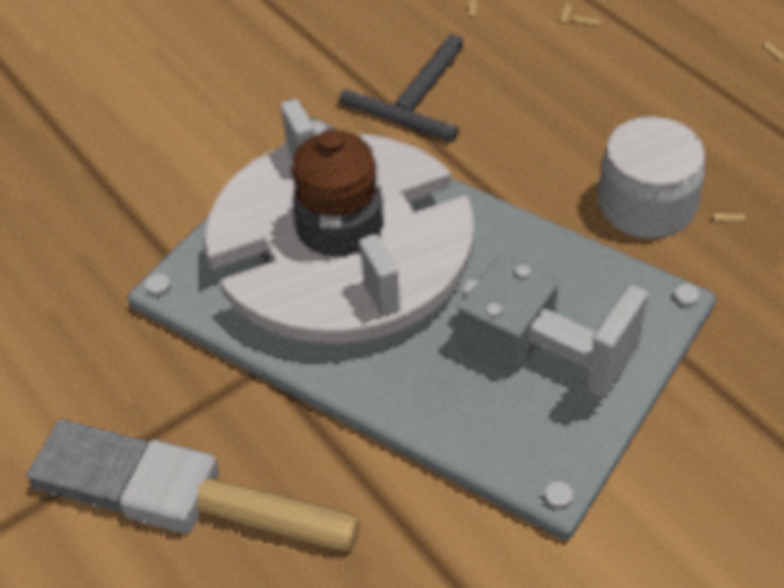

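```bash
cat >> h.py <<'E'
from scipy.optimize import least_squares
def disc_center(X,c0):
    "edge fit of disc top: outermost points by angle"
    m=(abs(X[:,2]-.042)<.007)&(np.hypot(*(X[:,:2]-c0).T)<.095)
    # coverage fit: exclude guide block/bar
    P=X[m,:2]
    d=P-c0; a=np.arctan2(d[:,1],d[:,0]); rr=np.hypot(*d.T)
    E=[]
    for k in range(72):
        s=(a>=-np.pi+k*np.pi/36)&(a<-np.pi+(k+1)*np.pi/36)&(rr<.088)
        if s.sum()>15: 
            i=np.argsort(rr[s])[-3]; E.append(P[s][i])
    E=np.array(E)
    f=least_squares(lambda p:np.hypot(*(E-p[:2]).T)-p[2],[*c0,.08],loss='soft_l1',f_scale=.001)
    return f.x,m.sum(),np.median(X[m,2])
E
python3 - <<'E'
from h import *
c0=np.array([.516,.063])
for n in ["scene","side"]:
    X,c,uv=load(f"pics/{n}0.npz")
    print(n,"disc",disc_center(X,c0))
    m=(abs(X[:,2]-.014)<.006)&(np.hypot(*(X[:,:2]-[.54,-.0]).T)<.2)&(c[:,2].astype(int)-c[:,0]<15)
    rc=cv2.minAreaRect((X[m,:2]*1000).astype(np.float32)); print("plate",rc)
    for nm,p,rad in [("finA",[.533,.125],.03),("finB",[.502,.003],.03),("tab",[.577,-.111],.035)]:
        lo=.066 
        m=(X[:,2]>lo)&(X[:,2]<.09)&(np.hypot(*(X[:,:2]-p).T)<rad)
        top=np.percentile(X[m,2],90); mm=m&(X[:,2]>top-.006)
        rc=cv2.minAreaRect((X[mm,:2]*1000).astype(np.float32)); print(nm,mm.sum(),"top",round(top,4),rc)
E
```

```text
scene disc (array([0.51757597, 0.06370916, 0.07895665]), np.int64(2854), np.float64(0.04153865097245478))
plate ((532.00048828125, 7.7286834716796875), (375.55499267578125, 302.57110595703125), 19.740846633911133)
finA 102 top 0.0806 ((532.07275390625, 124.87789154052734), (29.163843154907227, 13.540790557861328), 78.6055679321289)
finB 86 top 0.0802 ((502.6457214355469, 1.8923530578613281), (29.966876983642578, 12.625195503234863), 74.69772338867188)
tab 124 top 0.0784 ((577.5614013671875, -111.40985107421875), (45.2105827331543, 12.566558837890625), 19.286449432373047)
side disc (array([0.51717763, 0.06368276, 0.07864063]), np.int64(3695), np.float64(0.04202751448906276))
plate ((521.145263671875, 3.1437835693359375), (360.5289001464844, 302.65399169921875), 18.400854110717773)
finA 93 top 0.0812 ((532.8214721679688, 124.91805267333984), (29.788618087768555, 11.221732139587402), 77.07138061523438)
finB 135 top 0.0806 ((502.3125915527344, 3.2727279663085938), (31.170028686523438, 11.822486877441406), 76.80850982666016)
tab 209 top 0.0788 ((576.8745727539062, -110.05118560791016), (44.25590133666992, 12.231621742248535), 19.71171760559082)
```

Both views agree: axis (0.517, 0.064), disc top 42 mm, fin tops 80 mm, tab top 78 mm. The stand yaw is about 19.2°, q about 0.99 and the bar about 4 mm. I'll push fin a clockwise to q=0 with closed fingers, starting on its trailing side.

```bash
cat >> h.py <<'E'
from scipy.spatial.transform import Rotation as Ro
C=np.array([.5174,.0637]); YAW=np.radians(19.2)
def down(phi):
    M=np.array([[np.cos(phi),np.sin(phi),0],[np.sin(phi),-np.cos(phi),0],[0,0,-1]]).T
    M=np.c_[[np.cos(phi),np.sin(phi),0],[np.sin(phi),-np.cos(phi),0],[0,0,-1]]
    return Ro.from_matrix(M).as_rotvec()
def finpos(th,off,z,rad=.065):
    u=np.array([np.cos(th),np.sin(th)]); t=np.array([np.sin(th),-np.cos(th)])
    return np.r_[C+rad*u-off*t,z]
E
python3 - <<'E'
from h import *
from cell import r
th=np.radians(76.2); phi=th-np.pi/2
r.close_gripper(); print("open",r.current_opening())
r.movep(finpos(th,.038,.2),down(phi))
r.servo_line(finpos(th,.038,.082),vel=.1)
print(r.current_position(),finpos(th,.038,.082),r.current_ft_force(),r.current_time())
p,d=r.grab_frame("side"); cv2.imwrite("pics/side1.png",p)
p,d=r.grab_frame("scene"); cv2.imwrite("pics/scene1.png",p[100:330,180:400].repeat(2,0).repeat(2,1))
E
```

```text
open 0.005645032156327564
[0.49649539 0.13596903 0.08251534] [0.49600157 0.135888   0.082     ] [-0.99304644  0.39507519  0.44134634] 4.625
```

View pics/side1.png

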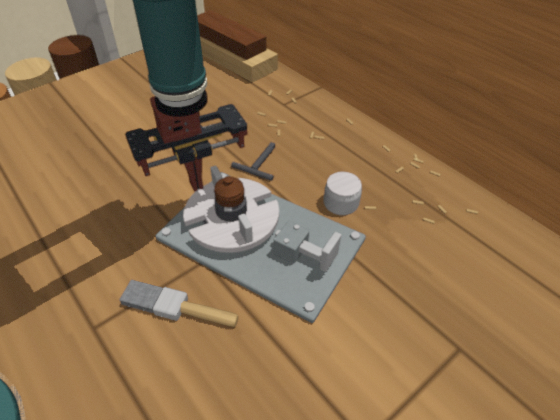

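View pics/scene1.png

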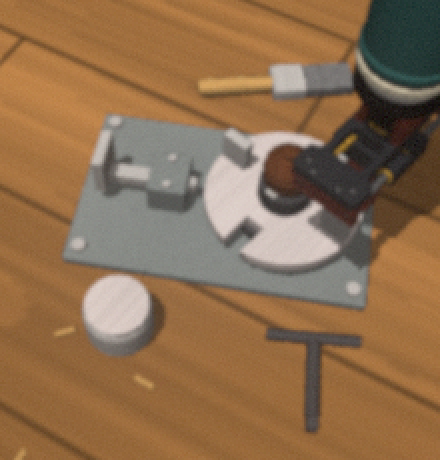

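Side view: the closed fingertips are at about (197,188), behind fin a at (217,180), and the body is above the box. Next: touch the fin, then arc.

```bash
python3 - <<'E'
from h import *
from cell import r
th0=np.radians(76.2)
hit=r.servo_line(finpos(th0,.013,.082),vel=.03,threshold=2.0)
p=r.current_position(); d=p[:2]-C
t=np.array([np.sin(th0),-np.cos(th0)]); off=-d@t
print(hit,"off",off,"rad",d@[np.cos(th0),np.sin(th0)],r.current_ft_force(),r.current_time())
if hit and .012<off<.026:
    off=max(off,.0185)
    end=YAW+np.radians(4)
    for th in np.linspace(th0,end,9)[1:]:
        r.servo_line(finpos(th,off,.082),down(th-np.pi/2),vel=.05)
        print(np.round(r.current_position(),4),np.round(r.current_ft_force(),1))
    print(r.current_time())
np.savetxt("off.txt",[off])
m=r.camera_model("side")
p,d=r.grab_frame("side"); cv2.imwrite("pics/side2.png",p); np.savez("pics/side2.npz",p=p,d=d,**{k:np.array(v) for k,v in m.items()})
m=r.camera_model("scene")
p,d=r.grab_frame("scene"); cv2.imwrite("pics/scene2.png",p);np.savez("pics/scene2.npz",p=p,d=d,**{k:np.array(v) for k,v in m.items()})
for n in ["scene","side"]:
    X,c,uv=load(f"pics/{n}2.npz")
    e=C-.063*np.array([np.cos(YAW),np.sin(YAW)])
    mm=(X[:,2]>.068)&(X[:,2]<.09)&(np.hypot(*(X[:,:2]-e).T)<.03)&(np.hypot(*(X[:,:2]-C).T)>.04)
    q=X[mm,:2].mean(0)-C; print(n,mm.sum(),q, "q deg",np.degrees(np.arctan2(-q[1],-q[0])-YAW), cv2.minAreaRect((X[mm,:2]*1000).astype(np.float32)))
E
```

```text
True off 0.015335713699060834 rad 0.0649497005284768 [-0.39032474  0.43073139  0.12689898] 5.4417
[0.5225 0.131  0.0817] [-1.4  0.4 -0.5]
[0.5305 0.13   0.0819] [-0.4  0.9  0.5]
[0.5383 0.128  0.0821] [-0.3  0.1 -1.2]
[0.5456 0.1251 0.0821] [-1.   0.4 -0.1]
[0.5524 0.1215 0.0821] [0.9 0.4 0.1]
[0.5588 0.1171 0.0821] [ 0.9 -0.5  0.1]
[0.5646 0.112  0.082 ] [-0.   0.2 -0.7]
[0.5699 0.1062 0.082 ] [-0.1  0.3  0. ]
7.8667
scene 0 [nan nan] q deg nan ((0.0, 0.0), (0.0, 0.0), 0.0)
side 173 [-0.05819025 -0.02913108] q deg 7.393362086196798 ((460.3695068359375, 36.58318328857422), (29.348987579345703, 12.977357864379883), 28.053979873657227)<stdin>:24: RuntimeWarning: Mean of empty slice.
  ret = um.true_divide(
```

View pics/side2.png

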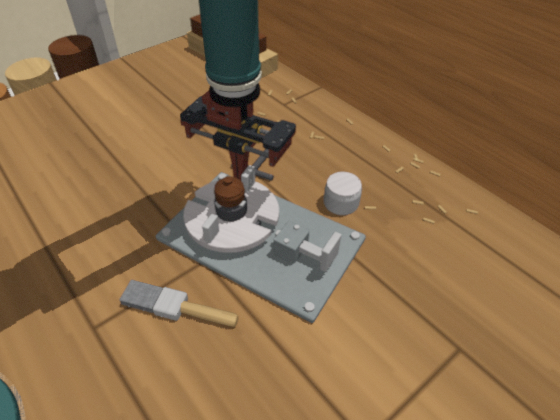

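View pics/scene2.png

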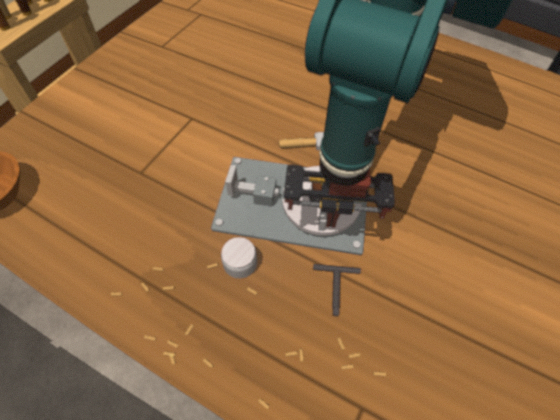

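The disc is now at about q=+7.5° to 8°, short of the target. The measured touch offset (15 mm) was right and my clamped 18.5 mm was too large. I'll finish the remainder and re-measure.

```bash
cat >> h.py <<'E'
def finB(X):
    e=C-.063*np.array([np.cos(YAW),np.sin(YAW)])
    mm=(X[:,2]>.074)&(X[:,2]<.09)&(np.hypot(*(X[:,:2]-e).T)<.03)&(np.hypot(*(X[:,:2]-C).T)>.04)
    rc=cv2.minAreaRect((X[mm,:2]*1000).astype(np.float32)); q=np.array(rc[0])/1000-C
    return mm.sum(),"q deg",np.degrees(np.arctan2(-q[1],-q[0])-YAW),rc
def snap(r,n,tag):
    m=r.camera_model(n); p,d=r.grab_frame(n); cv2.imwrite(f"pics/{n}{tag}.png",p)
    np.savez(f"pics/{n}{tag}.npz",p=p,d=d,**{k:np.array(v) for k,v in m.items()})
    return load(f"pics/{n}{tag}.npz")
E
python3 - <<'E'
from h import *
from cell import r
print(finB(load("pics/side2.npz")[0]))
off=.0145
for th in YAW+np.radians([2.5,0.3]):
    r.servo_line(finpos(th,off,.082),down(th-np.pi/2),vel=.03)
th=YAW
print(np.round(r.current_position(),4),r.current_ft_force())
print(finB(snap(r,"side","3")[0]))
r.servo_line(finpos(th,.03,.082),vel=.08)
r.servo_line(finpos(th,.03,.2),vel=.15)
# over the tab's outer side
y=np.array([-np.sin(YAW),np.cos(YAW)])
s=C-.225*y
r.movep([*s,.2],down(YAW))
for n in ["side","scene"]: print(finB(snap(r,n,"4")[0]))
print(r.current_time(),r.current_joints())
E
```

```text
(np.int64(134), 'q deg', np.float64(5.932754874142433), ((460.19769287109375, 36.864593505859375), (29.310497283935547, 12.319063186645508), 28.053977966308594))
[0.574  0.0992 0.082 ] [ 1.54345368  3.7326233  -0.68156842]
(np.int64(146), 'q deg', np.float64(-0.6319693754692908), ((457.9961853027344, 43.74530029296875), (29.46364974975586, 12.521081924438477), 21.294370651245117))
(np.int64(146), 'q deg', np.float64(-0.1153123101789187), ((458.2565002441406, 43.2374267578125), (30.52689552307129, 13.090302467346191), 17.695438385009766))
(np.int64(75), 'q deg', np.float64(-0.5154227976009749), ((457.8591613769531, 43.56439971923828), (29.963193893432617, 11.609478950500488), 18.279321670532227))
11.725 [-3.58972873e-01  4.17390204e-01  1.54426124e+00  1.35926885e-04
  1.18022719e+00 -6.94339258e-01]
```

View pics/scene4.png

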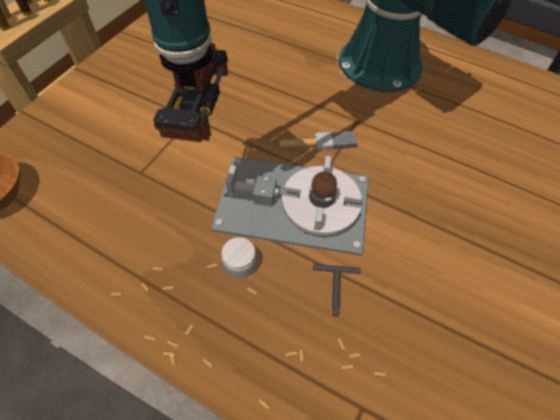

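View pics/side4.png

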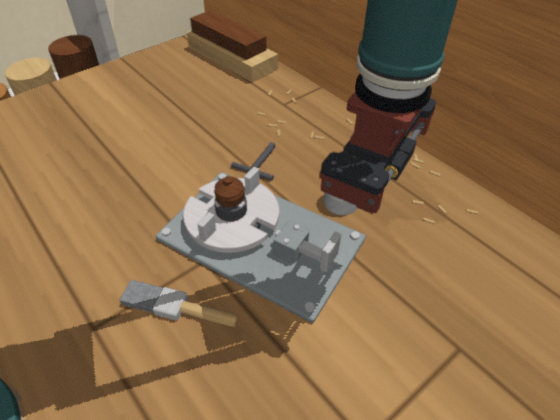

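The disc is lined up (q about -0.3° in both views; the slot at (292,191) faces the bar in the scene view). Now I'll push the tab.

```bash
python3 - <<'E'
from h import *
from cell import r
y=np.array([-np.sin(YAW),np.cos(YAW)])
P=lambda s,z=.065:[*(C+s*y),z]
r.servo_line(P(-.225),vel=.12)
hit=r.servo_line(P(-.192),vel=.03,threshold=2.0)
s=(r.current_position()[:2]-C)@y; print("touch",hit,s)
hit=r.servo_line(P(-.146),vel=.03,threshold=20)
print("push",hit,(r.current_position()[:2]-C)@y,r.current_ft_force(),r.current_time())
snap(r,"side","5")
E
```

```text
touch True -0.1998861423389346
push True -0.1600202277667191 [ 0.07060302 -2.25207649  1.84819468] 15.0833
```

View pics/side5.png

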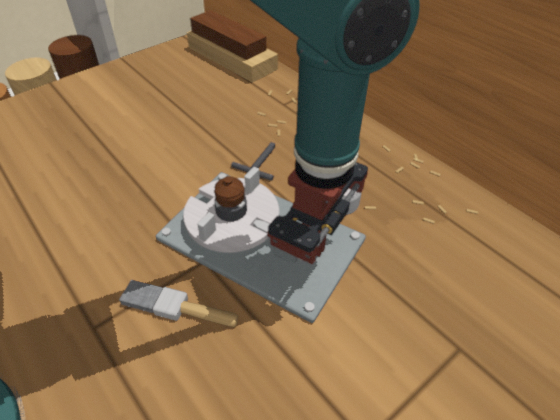

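It stopped at 40 mm of travel, which is about home. I'll press once more, a bit firmer, to be sure, then back off and measure.

```bash
python3 - <<'E'
from h import *
from cell import r
y=np.array([-np.sin(YAW),np.cos(YAW)])
P=lambda s,z=.065:[*(C+s*y),z]
hit=r.servo_line(P(-.150),vel=.015,threshold=28)
print("push",hit,(r.current_position()[:2]-C)@y,r.current_ft_force())
r.servo_line(P(-.20),vel=.08); r.servo_line(P(-.20,.2),vel=.15)
r.movep(P(-.34,.3),down(YAW))
e=C-.143*y
for n in ["side","scene"]:
    X=snap(r,n,"6")[0]; print(finB(X))
    mm=(X[:,2]>.07)&(X[:,2]<.09)&(np.hypot(*(X[:,:2]-e).T)<.04)
    rc=cv2.minAreaRect((X[mm,:2]*1000).astype(np.float32)); print("tab",rc,(np.array(rc[0])/1000-C)@y)
    # compare bystanders
    X0=load(f"pics/{n}0.npz")[0]
    for nm,c,lo,hi,R in [("tin",[.705,-.015],.04,.06,.05),("brush",[.36,-.02],.008,.03,.1),("key",[.64,.155],.007,.022,.06)]:
        f=lambda X:np.median(X[(X[:,2]>lo)&(X[:,2]<hi)&(np.hypot(*(X[:,:2]-c).T)<R)],0).round(4)
        print(nm,f(X0),f(X))
print(r.current_time(),r.current_ft_force())
E
```

```text
push True -0.16004587064719678 [ 0.90864835 -2.18598053  1.13321079]
(np.int64(143), 'q deg', np.float64(-0.7753919156079419), ((457.987060546875, 43.90760040283203), (30.253759384155273, 12.910463333129883), 21.32915496826172))
tab ((564.2803955078125, -70.19175720214844), (45.25117874145508, 12.61221694946289), 18.97234535217285) -0.14186161013971593
tin [ 0.7003 -0.0175  0.0498] [ 0.7005 -0.0175  0.0498]
brush [ 0.3597 -0.005   0.0168] [ 0.3596 -0.0049  0.017 ]
key [0.6365 0.1621 0.0115] [0.6396 0.165  0.0118]
(np.int64(77), 'q deg', np.float64(-0.48326791735446445), ((457.876220703125, 43.532936096191406), (30.178800582885742, 11.537654876708984), 18.282772064208984))
tab ((564.3619995117188, -71.64872741699219), (44.655982971191406, 11.995281219482422), 19.017566680908203) -0.14326437521787927
tin [ 0.707  -0.0139  0.0491] [ 0.7073 -0.0136  0.0491]
brush [ 0.3538 -0.0051  0.0174] [ 0.356  -0.007   0.0173]
key [0.6347 0.1594 0.0112] [0.6346 0.1595 0.011 ]
18.1333 [-0.30429643  0.23003991 -0.42626899]
```

```bash
python3 -c "
import cv2
a=cv2.imread('pics/side6.png')[130:340,110:390]
cv2.imwrite('pics/c6.png',cv2.resize(a,None,fx=2.8,fy=2.8,interpolation=2))"
```

```text
(no output)
```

View pics/c6.png

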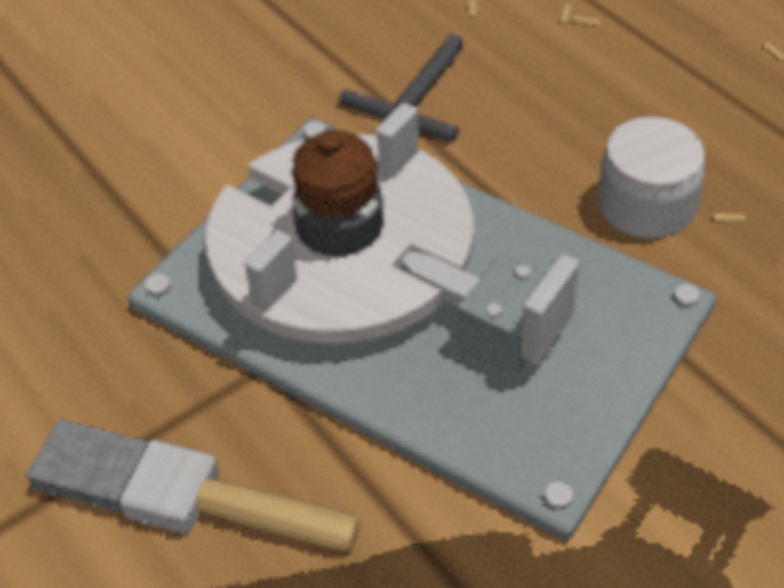

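View pics/scene6.png

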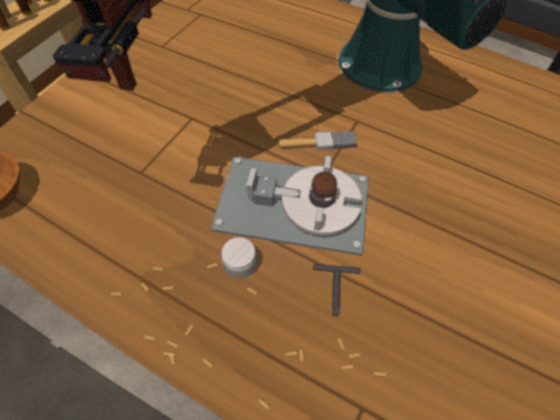

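The tab lies against the guide block (crop (550,305)), with its centre 142–143 mm from the axis, where 143 is home. The nose is in the slot (crop (410,260)), the bystanders look unmoved, and the arm is clear.

```bash
python3 -c "
from cell import r
r.close_job();print(r.current_time())"
```

```text
the job is handed in; nothing more can be done
the job is handed in; nothing more can be done
```

The stand is locked and the job is handed in, at about 18 s of the 58 s allowed; `close_job` gives no verdict. With the fingers closed, I pushed fin a clockwise from q of about 0.99 rad to about 0, then pushed the bar home by the tab's outer face and moved clear.

**Last checks:**
- **Disc:** q reads −0.5° to −0.8° in the two views, and the bar's nose is visible in the slot.
- **Bar:** the tab's centre is 141.9 mm (side) and 143.3 mm (scene) from the axis, against 143 mm for fully home. A second, firmer push to about 28 N moved it no further.
- **Other things:** the tin, the brush and the key look unmoved in both views. A few of their depth medians differ by 2–4 mm, but for the brush and the key the other view shows no change, so I put that down to depth noise. The box looks undisturbed, and nothing suggested contact with it, but I did not check this separately.

**What disagreed:** the first arc stopped about 6° short because I had overestimated the finger's thickness. I corrected that after looking again.

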